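# Bar the blower's inspection cover and reset its cutout

## Robot

A 6-joint arm with a two-finger parallel gripper is mounted at the origin on the work surface. World frame = base frame: x ahead of the robot, y to its left, z up, the work surface at z = 0. Lengths are in mm, angles in rad, forces in N, time in s.
With the tool pointing down it reaches from about 275 to 1000 mm from the base axis. Payload 8.4 kg.
Tool frame: the origin (TCP) lies midway between the tips of the shut fingers; the grasp point (between the pads) lies 19 mm behind it; z points along the fingers, y is the direction in which the jaws open and shut (so a half turn about z gives the same grasp; the last joint's range is limited). The gripper opens to 85 mm and grips with 20 to 120 N. Pads are 22 mm wide; open, the fingers measure 114 mm over their backs; the gripper's body (76 mm by 85 mm) begins 54 mm behind the grasp point. The pads swing forward as they close: fully open they stand 13 mm farther back than shut.
Start: joints at [1.23, 0.353, 1.633, -0, 1.155, -0.002], TCP at [207.721, 589.474, 204.281] pointing down, gripper open.
Joint ranges: [-2.63, 2.63], [-0.92, 2.1], [0.06, 2.66], [-1.3, 4.44], [0, 2.69], [-3.02, 3.02]. Speed limits (rad/s): [2.22, 2.22, 2.79, 3.14, 3.14, 3.14].

## Interface

Orientations are given as [roll, pitch, yaw] about the fixed x, y, z axes, in that order (R = Rz(yaw) Ry(pitch) Rx(roll)).
In Python, from rig import * gives the robot as it stands.
- The arm moves only by the tool play_rows, never from a script. Its argument "moves" is a list of rows, each a list of 3 entries, a list of its own where there are three numbers: the shift along the tool's x, y, z in m, then the turn, a rotation vector about the tool's x, y, z in rad, then the opening in per cent of the stroke, from 0 (shut) to 100 (fully open). In form: [[[x, y, z], [rx, ry, rz], fingers], ...]. A call has 1 to 20 rows; each row shifts and turns the commanded pose from where the row before left it, along the tool's axes as they then stand; what a row does not reach is not made up. A row lasts 1/10 s, in which the tool goes at most 50 mm and 8.59 degrees, less where a joint would pass 70% of its speed; a pose out of reach is approached as far as the arm can. A call is refused whole if a number of a shift passes 0.05 or a number of a turn 0.15, either way. A call with a gripper value outside its range is refused whole. The fingers move at their own pace and stop on an object; "squeeze" is the grip in N (left out, the last holds). Time passes only in rows, so rows that do not move let the fingers close. It gives the time, the measured TCP pose, the force and the opening at its end, in the units of the state.
- sense(): the state, without advancing time (a new reading comes with each control period).
- grab_frame(name): name is "scene" or "side" or "wrist"; returns a dict with "pixels" (400x640x3 uint8, red, green, blue), "intrinsics" (3x3 intrinsics, pixels), "R" (3x3) and "t" (3): a world point X has camera coordinates R X + t. Camera axes: x right, y down, z forward; pixel columns grow to the right and rows downward; lengths in mm; the calibration is good to about 2 mm. A picture is of the moment at which its call begins. There is no depth.
- sign_off(): hands the job in, once; it reports no verdict.
The state is a dict: "clock": time; "qpos": joint angles; "qvel": joint speeds; "joint_efforts": joint torques, N m; "eef_pos": TCP position; "tcp_rot": TCP orientation; "contact_force": force on the tool from outside, world axes, zero at the start; "wrist_torque": the same for the moment, N m; "opening": opening from 0.0 (shut) to 1.0 (fully open).
Only numpy, scipy, OpenCV 4.12 (cv2) and the standard library are available. Lean on these libraries where they do the work, as an engineer would, in place of code of your own. Each camera call takes 0.05 s, during which the arm holds its last target. There are 200 camera calls.

## Task

The stay on the workshop's dust blower has been swung aside and its motor cutout has tripped. Swing the stay round its loose bolt until its slot drops over the second bolt (feel for that bolt: it has been shifted somewhere along its adjusting slit) and it lies flat across the inspection cover, and let go of it; then reset the cutout by pushing its lever fully off and throwing it fully on. Leave the bottle, the jar and the wood offcut where they stand.

Things in the scene. Friction and masses are not known exactly. Their poses are not given: they have to be found in the camera images.
- blower: Fixed low box of grey painted steel, 280 (its x) x 360 (its y) mm, flat top 60 mm above the bench. Origin at the centre of its underside, on the bench; x away from the robot at yaw 0, z up. On its top: the loose pivot bolt at (50, -120), the flush round inspection cover beside it, the second bolt (stud), and the cutout lever at (0, 130).
- pivot (a point): Axis of the loose pivot bolt at the level of the blower's top (not of the bolt's head). Shank 8 mm dia., hexagon head 18 mm across whose underside is 12 mm and top 18 mm above the blower's top, so that the stay is held captive but can turn, and its free end can be raised 20 mm at the slot (the bar then tilts 0.18 rad about its rear edge).
- stay: Loose flat steel bar 180 x 38 x 5 mm, 0.19 to 0.32 kg, lying flat on the blower's top. Origin on the axis of its round hole (10.5 mm dia., loose round the pivot bolt), at its underside; x along the bar towards its free end (the bar runs from x = -15 to 165 mm), z up. It starts swung about 0.6 to 1.1 rad anticlockwise (seen from above) from where it belongs; it belongs with its x roughly along the blower's +y, the slot over the stud.
- stay_grip (a point): Centre of the stay's upright black plastic grip block, 24 mm (along the bar, x) x 12 mm (across, y) x 44 mm high, standing on the bar at x = 150 mm; this point is 27 mm above the bar's underside and 22 mm above the bar's top face.
- stay_slot (a point): Centre of the stay's closed slot, at the bar's underside, at x = 100 mm on the bar. Slot 26 mm along the bar, 10 mm across, right through. To pass over the stud its underside must be over 14 mm above the blower's top; carried lower, the bar's long edge strikes the stud's side (stud axis then 23 mm from the bar's centre line).
- stud_slit (a point): Middle of a dark adjusting slit, 32 mm long (blower's x) x 9 mm, level with the blower's top, 100 mm from the pivot axis at (50, -20) in its frame. In it stands the second bolt: a fixed upright headless steel stud, 8 mm dia., tip 14 mm above the top, up to 9 mm either way from this point along the blower's x, on the slit's centre line. Its exact place is not given: feel (or look) for it.
- cutout (a joint): Cutout lever: 0 = fully off (leaning 0.55 rad to the blower's -x), 1.1 = fully on (leaning 0.55 rad to its +x), stops at both ends. It starts tripped in between and re-arms only when pushed fully off before it is thrown on. Stays where it is left; about 1.5 N at the knob moves it.
- cutout_tip (a point): Centre of the lever's black ball knob, 26 mm dia., 50 mm from the hinge. The hinge axis is along the blower's y at (0, 130) mm, 82 mm above the bench; the lever's block, 70 (x) x 50 (y) mm, reaches 85 mm above the bench.
- bottle_mid (a point): Middle of a green glass bottle, 60 mm dia., 190 mm high, standing near the blower.
- jar_mid (a point): Middle of a white jar with a metal cap, 64 mm dia., 80 mm high.
- offcut_mid (a point): Middle of a wood offcut, 120 x 45 x 30 mm.
There are look-alikes about, which are no part of the job. What is meant by the stay is not blue, and is the smaller of those in its own colour.

How it is judged (in metres and radians):
On the way, in this order (a step that is already met when the one before it is completed fails the run):
1. the stay lies flat with its slot over the second bolt (z of stay_slot in the frame of blower below 0.062 m and horizontal distance between stay_slot and stud_slit below 0.0118 m and angle between stay's own z axis and vertical below 0.03 rad), for 0.2 s.
2. the cutout lever is pushed fully off (value of joint cutout below 0.08 rad), for 0.02 s.
3. the cutout lever is thrown fully on (value of joint cutout above 1.02 rad), for 0.1 s.
At the end, for the whole second after the job is handed in: The stay lies flat and at rest on the blower's top (slot under 2 mm above it, tilt under 0.03 rad), its slot centre within 11.8 mm of the slit's middle, which needs the bolt in the slot; the lever is within 0.08 rad of its on stop (all of step 1 and linear speed of stay below 0.02 m/s and value of joint cutout above 1.02 rad); the robot touches nothing.
It fails at once if the bottle, jar or offcut is moved more than 30 mm (distance of any of bottle_mid, jar_mid, offcut_mid from where it was at the start of the episode above 0.03 m).
It also fails if it takes over 45 s, if anything falls off the work surface, if the arm or the gripper's body presses on something with over 40 N, if the wrist force passes 120 N, or if a joint passes its speed limit or range.

## Working session

There is one attempt and no reset: what is moved stays moved. The work goes in short steps, Python scripts to look and compute and a tool call to move; the robot and the scene stay as the last step left them, time stands still between calls to the robot, and variables do not carry over. Pictures are saved under pics/ and viewed, about 8 in all and at most 12, crops included, and the job is handed in when it is done.

Besides the shell and the picture viewer there is one more tool, called after "Request:" in YAML: its name, and indented under it one key for each argument. play_rows: Moves the arm, as the interface text tells. Its arguments: {"type":"object","properties":{"moves":{"type":"array"},"squeeze":{"type":"number"}},"required":["moves"]}

```bash
mkdir -p pics; ls
python3 - <<'E'
from rig import *
import cv2,numpy as np,pickle
d={}
for n in("scene","side","wrist"):
    f=grab_frame(n); d[n]=f; cv2.imwrite(f"pics/{n}0.png",f["pixels"][:,:,::-1])
pickle.dump(d,open("f0.pkl","wb"))
for n in d: print(n,np.round(d[n]["intrinsics"][0],1),np.round(-d[n]["R"].T@d[n]["t"]),np.round(d[n]["R"],2).tolist())
print(sense())
E
```

```text
pics
scene [403.    0.  314.5] [1282. -168.  896.] [[0.13, 0.99, -0.02], [0.68, -0.1, -0.72], [-0.72, 0.08, -0.69]]
side [510.9   0.  323.8] [  129. -1366.  1223.] [[0.98, -0.22, 0.01], [-0.14, -0.63, -0.76], [0.17, 0.74, -0.65]]
wrist [294.9   0.  319.9] [126. 618. 371.] [[0.33, 0.94, -0.0], [0.89, -0.31, 0.33], [0.31, -0.11, -0.94]]
{'clock': 0.15, 'qpos': array([ 1.22961345e+00,  3.53518432e-01,  1.63394076e+00,  1.61889303e-06,
        1.15521532e+00, -2.43033017e-03]), 'qvel': array([-6.64075244e-05, -1.20998849e-03, -3.99512557e-03,  2.38700187e-04,
        6.44970814e-05,  1.42765193e-03]), 'joint_efforts': array([-1.27739822e-03, -6.05635357e+01, -3.42338133e+01, -7.71346822e-05,
        6.08389309e-03, -4.54126337e-07]), 'eef_pos': array([207.58207388, 589.11028971, 203.72546085]), 'tcp_rot': array([-3.14051080e+00, -4.10965855e-06,  2.80283945e+00]), 'contact_force': array([ 0.78644113,  0.46124352, -0.17455408]), 'wrist_torque': array([-0.01215682, -0.09587536,  0.0515453 ]), 'opening': 0.9979595502623146}
```

View pics/scene0.png

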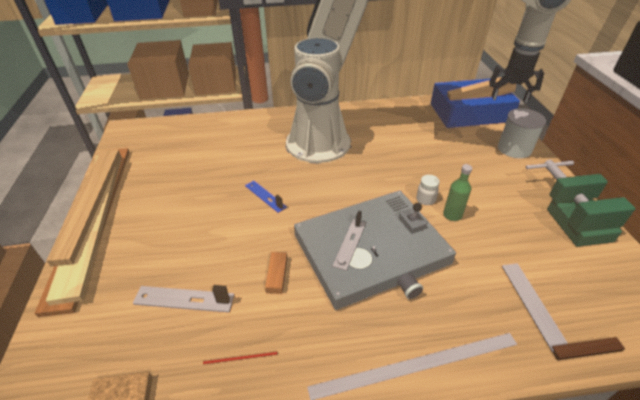

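View pics/side0.png

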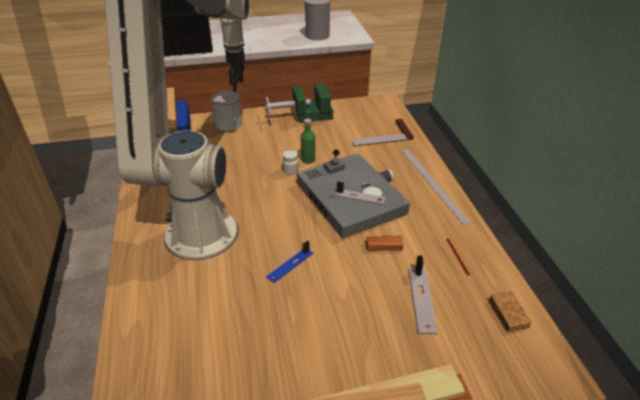

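Scene view: there are three stay-like bars: blue (265,196), grey on the bench (185,298) and grey on the blower (350,240). The one on the blower is not blue and is the smaller grey one, so it is the stay. The bottle is at (457,197), the jar at (428,190) and the offcut at (276,272). I'll enlarge to confirm and measure.

Run:
```python
import cv2,numpy as np,pickle
d=pickle.load(open("f0.pkl","rb"))
a=d["scene"]["pixels"][180:310,285:465,::-1]; b=d["side"]["pixels"][140:240,290:415,::-1]
a=cv2.resize(a,None,fx=4.4,fy=4.4,interpolation=3)
cv2.imwrite("pics/c1.png",a)
b=cv2.resize(b,None,fx=6,fy=6,interpolation=3); cv2.imwrite("pics/c2.png",b); print(a.shape,b.shape)
```

```text
(572, 792, 3) (600, 750, 3)
```

View pics/c1.png

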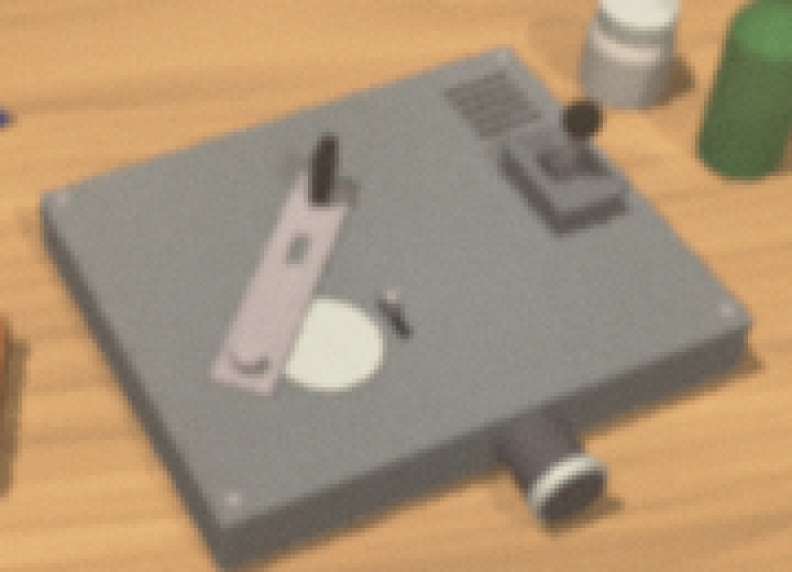

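View pics/c2.png

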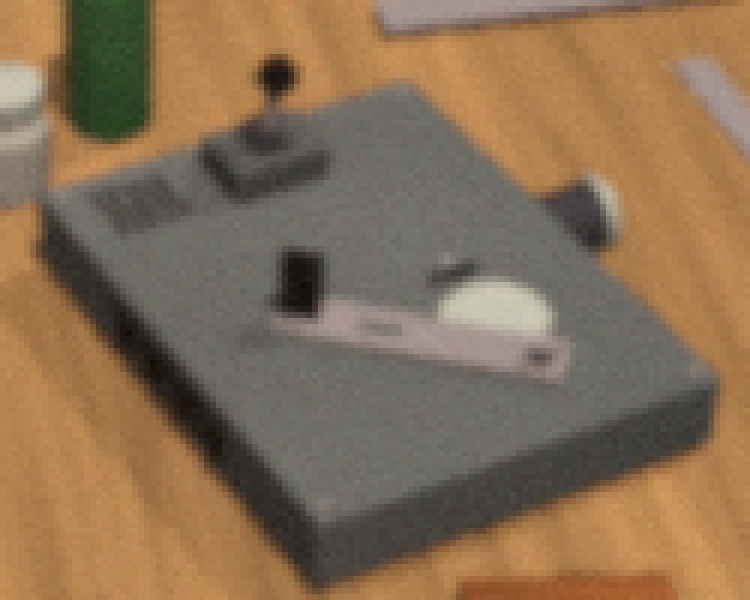

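```bash
cat > h.py <<'E'
import cv2,numpy as np,pickle
from scipy.optimize import least_squares
def proj(f,X):
    c=np.atleast_2d(X)@f["R"].T+f["t"]; p=c@f["intrinsics"].T; return p[:,:2]/p[:,2:]
def B(p,X):  # blower->world, p=(x,y,yaw)
    X=np.atleast_2d(X).astype(float);c,s=np.cos(p[2]),np.sin(p[2])
    return np.c_[p[0]+c*X[:,0]-s*X[:,1],p[1]+s*X[:,0]+c*X[:,1],X[:,2]]
def tri(fs,us):
    P=[f["intrinsics"]@np.c_[f["R"],f["t"]] for f in fs]
    X=cv2.triangulatePoints(P[0],P[1],np.float64(us[0]).reshape(2,1),np.float64(us[1]).reshape(2,1))[:,0]; return X[:3]/X[3]
def inv(f,u,z):
    C=-f["R"].T@f["t"]; r=f["R"].T@np.linalg.inv(f["intrinsics"])@np.r_[u,1]; return C+r*(z-C[2])/r[2]
def toB(p,X):
    d=np.array(X)[:2]-p[:2];c,s=np.cos(p[2]),np.sin(p[2]); return np.array([c*d[0]+s*d[1],-s*d[0]+c*d[1]])
E
python3 - <<'E'
from h import *
d=pickle.load(open("f0.pkl","rb")); S,T=d["scene"],d["side"]
s=lambda a:np.array(a)/4.4+[285,180]-.4
t=lambda a:np.array(a)/6+[290,140]-.4
C=[[-140,-180,60],[-140,180,60],[140,180,60],[140,-180,60]]
us=s([[42,200],[505,50],[750,325],[215,525]]); ut=t([[315,520],[48,205],[410,85],[718,385]])
fun=lambda p:np.r_[proj(S,B(p,C))-us,proj(T,B(p,C))-ut].ravel()
r=least_squares(fun,[600,100,0.],loss="soft_l1"); p=r.x; print(p,np.round(fun(p),1)); np.save("p.npy",p)
for n,a,b in[("knob",(581,120),(276,76)),("gripTop",(326,142),(302,252)),("stud tip",(391,295),(447,259)),("gripbot",(320,200),(300,312))]:
    X=tri((S,T),(s(a),t(b))); print(n,np.round(X,1),np.round(toB(p,X),1))
for n,a,z in[("slit e1",(383,292),60),("slit e2",(409,334),60),("stud tip",(391,295),74),("slot",(297,249),65),("hd",(250,358),78)]: print(n,np.round(toB(p,inv(S,s(a),z)),1))
for n,a,z in[("slit e1",(430,277),60),("slit e2",(476,264),60),("stud tip",(447,259),74),("slot",(381,327),65)]: print(n,np.round(toB(p,inv(T,t(a),z)),1))
for n,q in dict(pivot=[50,-120,60],slit=[50,-20,60],lever=[0,130,82]).items(): print(n,B(p,q))
for n,a in dict(bottle=(457,215),jar=(427,201),offc=(276,272)).items(): print(n,inv(S,np.array(a),0 if n!='offc' else 30))
E
```

```text
[5.59458419e+02 6.97217111e+01 2.71453907e-01] [-2.2 -1.9  0.4 -1.4  0.8 -0.3 -0.6  0.7  0.3  1.2 -1.7 -2.3  0.5 -1.4
  1.3 -0.9]
knob [529.8 198.8 131.3] [  6.1 132.3]
gripTop [508.2  43.  112. ] [-56.5 -12. ]
stud tip [606.4  64.5  74.8] [ 43.9 -17.7]
gripbot [509.4  43.4  63.9] [-55.2 -12. ]
slit e1 [ 28.1 -12.2]
slit e2 [ 63.6 -14. ]
stud tip [ 42.3 -15.8]
slot [-21.2 -46.9]
hd [  54.4 -116.4]
slit e1 [ 35.7 -13.4]
slit e2 [ 68.  -15.4]
stud tip [ 44.4 -17.9]
slot [-19.7 -47.2]
pivot [[639.80340934 -32.4775185   60.        ]]
slit [[612.99017059  63.86068902  60.        ]]
lever [[524.60120869 194.96138091  82.        ]]
bottle [4.54142977e+02 3.74528996e+02 1.13686838e-13]
jar [378.8205124  303.46038717   0.        ]
offc [ 617.59865293 -198.44525859   30.        ]
```

The views agree. The grip is 151 mm from the pivot, the slot 101 mm, and the stay is swung about 0.77 rad. The stud is at roughly x = 43 in the blower frame. The enlarged crop confirms the silver bar with its hole on the pivot bolt, and the blue and larger grey bars are off the blower. Next I'll move above the grip and take a wrist look.

Request:
play_rows:
  moves:
    - [[0,0,-0.03],[0,0,0],100]
    - [[0,0,-0.016],[0,0,0],100]
    - [[-0.031,-0.0277,0],[0,0,0],100]
    - [[-0.031,-0.0277,0],[0,0,0],100]
    - [[-0.031,-0.0277,0],[0,0,0],100]
    - [[-0.031,-0.0277,0],[0,0,0],100]
    - [[-0.031,-0.0277,0],[0,0,0],100]
    - [[-0.031,-0.0277,0],[0,0,0],100]
    - [[-0.031,-0.0277,0],[0,0,0],100]
    - [[-0.031,-0.0277,0],[0,0,0],100]
    - [[-0.031,-0.0277,0],[0,0,0],100]
    - [[-0.031,-0.0277,0],[0,0,0],100]
    - [[-0.031,-0.0277,0],[0,0,0],100]
    - [[-0.031,-0.0277,0],[0,0,0],100]
    - [[-0.031,-0.0277,0],[0,0,0],100]
    - [[-0.031,-0.0277,0],[0,0,0],100]
    - [[-0.031,-0.0277,0],[0,0,0],100]
    - [[0,0,0],[0,0,0.1],100]
    - [[0,0,0],[0,0,0.09],100]
    - [[0,0,0],[0,0,0],100]

```text
clock: 2.15
eef_pos: [508.1, 42.6, 250.0]
tcp_rot: [-3.141, -0.001, 2.611]
contact_force: [-0.0, -0.1, -0.1]
opening: 0.998
```

Run:
```python
from rig import *
from h import *
f=grab_frame("wrist");pickle.dump(f,open("w1.pkl","wb"))
cv2.imwrite("pics/w1.png",cv2.resize(f["pixels"][:,:,::-1],None,fx=1.25,fy=1.25,interpolation=3))
p=np.load("p.npy");s=sense();print(s["eef_pos"],s["tcp_rot"],s["contact_force"])
for q in([50,-120,78],[50,-20,60],[44,-20,74],[0,130,85],[-56,-12,109]):print(q,proj(f,B(p,q))*1.25)
```

```text
[508.01755296  42.86410462 250.04497589] [-3.14128617e+00 -4.35094398e-04  2.61435326e+00] [ 0.02784361  0.0479386  -0.11507202]
[50, -120, 78] [[401.9841548  358.01063864]]
[50, -20, 60] [[467.37258216 290.47446085]]
[44, -20, 74] [[465.77314763 292.54093661]]
[0, 130, 85] [[560.44679828 153.86347604]]
[-56, -12, 109] [[401.34368163 230.88999844]]
```

View pics/w1.png

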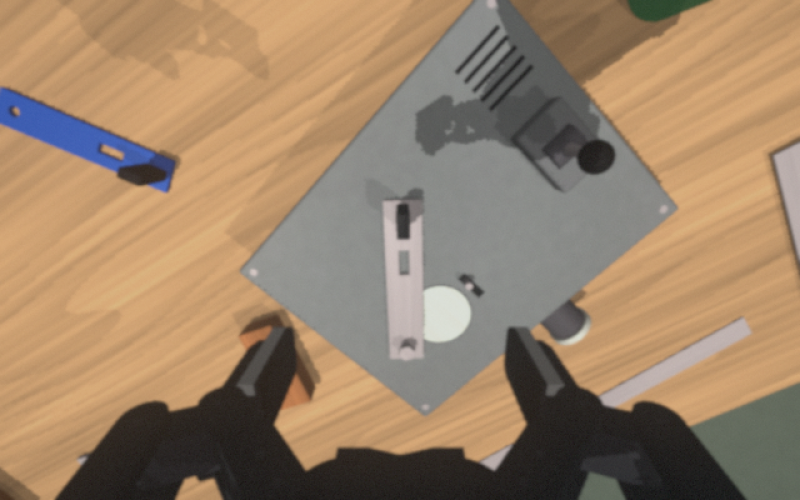

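Wrist view: the stay runs from the pivot head (407,347) to the grip (403,220). The stud tip is in the slit at about (468,285) and the knob is at (597,156). The blower corners are at (241,270), (427,413) and (677,207). I'll refine with these.

Run:
```python
from h import *
d=pickle.load(open("f0.pkl","rb")); S,T=d["scene"],d["side"]; W=pickle.load(open("w1.pkl","rb"))
p=np.load("p.npy")
C=np.array([[-140,-180,60],[140,-180,60],[140,180,60]])
uw=np.array([[241,270],[427,413],[677,207]])/1.25
print("resid old",np.round(proj(W,B(p,C))-uw,1).tolist())
g=lambda p:(proj(W,B(p,C))-uw).ravel()
r=least_squares(g,p);q=r.x;print(q,g(q).round(1))
np.save("q.npy",q)
s=lambda a:np.array(a)/4.4+[285,180]-.4
t=lambda a:np.array(a)/6+[290,140]-.4
print("nadir",proj(W,[*(-W["R"].T@W["t"])[:2],0])*1.25)
for n,a,z in[("head",(407,346),78),("slit c",(472,286),60),("tip",(468,285),74),("slot",(404,263),65),("grip top",(403,206),109),("bar far end",(403,201),65),("bar near end",(406,359),65)]:
    X=inv(W,np.array(a)/1.25,z);print(n,X.round(1),toB(q,X).round(1))
print("knob",inv(W,np.array((597,156))/1.25,131))
print("tri grip S-T",tri((S,T),(s((326,142)),t((302,252)))))
im=cv2.resize(W["pixels"][150:310,290:410,::-1],None,fx=3.7,fy=3.7,interpolation=3)
im2=cv2.resize(W["pixels"][210:250,355:400,::-1],None,fx=7,fy=7,interpolation=3)
o=np.zeros((592,780,3),np.uint8);o[:im.shape[0],:im.shape[1]]=im;o[:280,450:765]=im2;cv2.imwrite("pics/w1c.png",o)
```

```text
resid old [[-7.0, 4.4], [-5.2, 7.9], [0.5, 7.2]]
[5.54452844e+02 7.68497556e+01 2.82267974e-01] [-4.6  0.5 -1.1  3.9  5.2 -1. ]
nadir [[399.91686004 125.35630573]]
head [629.5 -20.3  78. ] [  45.  -114.2]
slit c [610.8  70.5  60. ] [ 52.4 -21.8]
tip [600.8  68.   74. ] [ 42.1 -21.4]
slot [550.2  22.2  65. ] [-19.3 -51.3]
grip top [490.5  55.4 109. ] [-67.4  -2.8]
bar far end [494.4  53.5  65. ] [-64.1  -5.7]
bar near end [651.1 -33.8  65. ] [  62.  -133.2]
knob [527.39050826 203.07120139 131.        ]
tri grip S-T [508.20658741  43.03661753 111.99189938]
```

View pics/w1c.png

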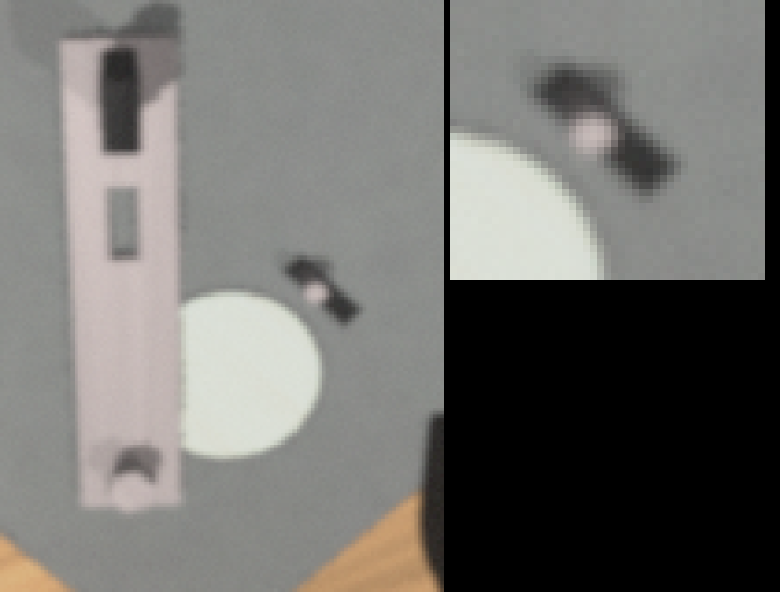

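Run:
```python
from h import *
d=pickle.load(open("f0.pkl","rb")); S,T=d["scene"],d["side"]; W=pickle.load(open("w1.pkl","rb"))
s=lambda a:np.array(a)/4.4+[285,180]-.4
t=lambda a:np.array(a)/6+[290,140]-.4
w=lambda a:np.array(a)/1.25-.1
wc=lambda a:np.array(a)/3.7+[290,150]-.4
wi=lambda a:(np.array(a)-[450,0])/7+[355,210]-.4
def bar(v,x,z): # v: swing
    a=np.pi/2+v; return [50+x*np.cos(a),-120+x*np.sin(a),60+z]
def obs(x):
    u,v=x[3],x[4];c=[(-140,-180,60),(-140,180,60),(140,180,60),(140,-180,60)]
    tip=(50+u,-20,74);sl=(50,-20,60)
    return [(S,c[0],s((42,200)),.5),(S,c[1],s((505,50)),.5),(S,c[2],s((750,325)),.5),(S,c[3],s((215,525)),.5),
    (T,c[0],t((315,520)),.5),(T,c[1],t((48,205)),.5),(T,c[2],t((410,85)),.5),(T,c[3],t((718,385)),.5),
    (W,c[0],w((241,270)),.3),(W,c[3],w((427,413)),.3),(W,c[2],w((677,207)),.3),
    (W,(50,-120,78),wc((131,490)),1),(W,sl,wi((604,129)),1),(W,tip,wi((593,133)),1),
    (S,tip,s((391,295)),1),(T,tip,t((447,259)),1),(S,bar(v,150,49),s((326,142)),.7),(T,bar(v,150,49),t((302,252)),.7),
    (W,bar(v,150,49),wc((121,118)),.7),(W,bar(v,100,5),wc((123,222)),1),(W,bar(v,165,5),wc((120,38)),1),(W,bar(v,-15,5),wc((131,507)),1),
    (S,bar(v,100,5),s((297,249)),1),(T,bar(v,100,5),t((381,327)),1)]
f=lambda x:np.concatenate([k*(proj(F,B(x[:3],X))[0]-U) for F,X,U,k in obs(x)])
r=least_squares(f,[558,72,.27,-6,.77],loss="soft_l1");x=r.x;print(x.round(3));print(np.round(f(x).reshape(-1,2),1).tolist())
np.save("x.npy",x)
for n,X in dict(pivot=[50,-120,60],tip=[50+x[3],-20,74],slit=[50,-20,60],grip=bar(x[4],150,27),hinge=[0,130,82]).items():print(n,B(x[:3],X).round(1))
print("bar yaw",x[2]+np.pi/2+x[4],"target",x[2]+np.pi/2-np.arctan(x[3]/100))
```

```text
[ 5.56036e+02  7.51610e+01  2.81000e-01 -7.22900e+00  7.85000e-01]
[[-0.3, -1.2], [0.6, -1.3], [1.1, -1.1], [1.1, -0.2], [-0.2, 0.2], [-1.5, -1.4], [-0.6, -1.0], [0.0, -1.1], [-1.4, 0.6], [-0.5, 1.5], [1.3, 0.3], [-0.3, 1.1], [0.2, 0.3], [-0.1, 0.6], [0.6, -0.6], [-1.4, -0.4], [0.4, 0.4], [-0.7, 0.0], [-0.0, -0.2], [0.1, 0.6], [-0.3, -0.1], [-0.3, 0.2], [1.0, -0.6], [-1.1, -0.4]]
pivot [[637.4 -26.3  60. ]]
tip [[602.7  67.8  74. ]]
slit [[609.6  69.8  60. ]]
grip [[506.   46.2  87. ]]
hinge [[520.  200.1  82. ]]
bar yaw 2.6372381574480763 target 1.9240301754652935
```

Joint fit: pivot (637.4,-26.3), grip (506,46), stay yaw 2.637. Stud at (602.7,67.8), 7 mm toward -x in its slit, which gives a target yaw of about 1.924. Now I'll grasp.

Request:
play_rows:
  moves:
    - [[0.0034,0.0019,0.04],[0,0,-0.023],100]
    - [[0,0,0.045],[0,0,0],100]
    - [[0,0,0.045],[0,0,0],100]
    - [[0,0,0.03],[0,0,0],100]
    - [[0,0,0.018],[0,0,0],100]
    - [[0,0,0],[0,0,0],50]
    - [[0,0,0],[0,0,0],10]
    - [[0,0,0],[0,0,0],0]
    - [[0,0,0],[0,0,0],0]
    - [[0,0,0],[0,0,0],0]
    - [[0,0,0],[0,0,0],0]
    - [[0,0,0],[0,0,0],0]
  squeeze: 40

```text
clock: 3.4
eef_pos: [506.8, 46.3, 73.3]
tcp_rot: [3.141, 0.001, 2.636]
contact_force: [-1.2, -1.3, 6.7]
opening: 0.125
```

Request:
play_rows:
  moves:
    - [[-0.00065,0,-0.0064],[0,0.0388,0],0]
    - [[-0.00065,0,-0.0064],[0,0.0388,0],0]
    - [[-0.00065,0,-0.0064],[0,0.0388,0],0]
    - [[-0.00065,0,-0.0064],[0,0.0388,0],0]
    - [[0,0,0],[0,0,0],0]
    - [[0,0,0],[0,0,0],0]

```text
clock: 4.0
eef_pos: [510.0, 44.2, 97.6]
tcp_rot: [3.141, -0.154, 2.636]
contact_force: [1.3, -0.3, -0.7]
opening: 0.122
```

Request:
play_rows:
  moves:
    - [[-0.0002,0.008,0],[-0.0084,0,0.0543],0]
    - [[-0.0002,0.008,0],[-0.0084,0,0.0543],0]
    - [[-0.0002,0.008,0],[-0.0084,0,0.0543],0]
    - [[-0.0002,0.008,0],[-0.0084,0,0.0543],0]
    - [[-0.0002,0.008,0],[-0.0084,0,0.0543],0]
    - [[-0.0002,0.008,0],[-0.0084,0,0.0543],0]
    - [[-0.0002,0.008,0],[-0.0084,0,0.0543],0]
    - [[-0.0002,0.008,0],[-0.0084,0,0.0543],0]
    - [[-0.0002,0.008,0],[-0.0084,0,0.0543],0]
    - [[-0.0002,0.008,0],[-0.0084,0,0.0543],0]
    - [[-0.0002,0.008,0],[-0.0084,0,0.0543],0]
    - [[-0.0002,0.008,0],[-0.0084,0,0.0543],0]
    - [[0,0,0],[0,0,0],0]
    - [[0,0,0],[0,0,0],0]

```text
clock: 5.4
eef_pos: [579.2, 108.1, 97.1]
tcp_rot: [-3.141, -0.154, 1.978]
contact_force: [0.8, 0.8, 0.4]
opening: 0.121
```

Run:
```python
from rig import *
from h import *
f=grab_frame("wrist");pickle.dump(f,open("w2.pkl","wb"));x=np.load("x.npy")
u=proj(f,B(x[:3],[50+x[3],-20,74]))[0];print(u)
c=u.astype(int);x0,y0=c[0]-60,c[1]-50
cv2.imwrite("pics/w2c.png",cv2.resize(f["pixels"][y0:y0+110,x0:x0+130,::-1],None,fx=5.5,fy=5.5,interpolation=3));print(x0,y0)
s=sense();print(s["eef_pos"],s["tcp_rot"],s["contact_force"])
P=B(x[:3],[50,-120,60])[0];d=s["eef_pos"]-P;print("bearing",np.arctan2(d[1],d[0]),np.hypot(*d[:2]))
```

```text
[329.34838163 293.64766489]
269 243
[579.08440292 108.02809299  97.16428333] [-3.14066465 -0.15464223  1.97814456] [0.04186177 1.29048308 0.62388357]
bearing 1.9802207855432346 146.3888216574694
```

View pics/w2c.png

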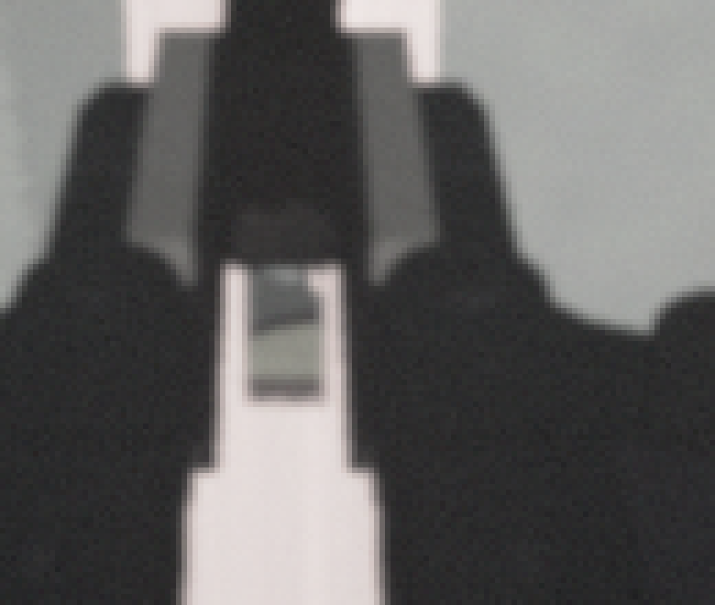

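The slot is at (285,330) in the crop and the stud is expected just right of it, about 6 mm away. I'll swing the remaining 0.054 and start lowering.

Request:
play_rows:
  moves:
    - [[-0.0002,0.0078,0],[-0.0083,0,0.0533],0]
    - [[0,0,0],[0,0,0],0]
    - [[0.0003,0,0.0032],[0,-0.0194,0],0]
    - [[0.0003,0,0.0032],[0,-0.0194,0],0]
    - [[0.0003,0,0.0032],[0,-0.0194,0],0]
    - [[0,0,0],[0,0,0],0]
    - [[0,0,0],[0,0,0],0]

```text
clock: 6.15
eef_pos: [586.1, 113.0, 87.6]
tcp_rot: [-3.141, -0.096, 1.923]
contact_force: [2.2, 2.0, -2.0]
opening: 0.124
```

No push from the stud at about 10 mm slot height, so the stud is in the slot. I'll lower the rest.

Request:
play_rows:
  moves:
    - [[0.0003,0,0.0032],[0,-0.0194,0],0]
    - [[0.0003,0,0.0032],[0,-0.0194,0],0]
    - [[0.0003,0,0.0032],[0,-0.0194,0],0]
    - [[0.0003,0,0.0032],[0,-0.0194,0],0]
    - [[0.0003,0,0.002],[0,-0.0184,0],0]
    - [[0,0,0],[0,0,0],0]
    - [[0,0,0],[0,0,0],0]

```text
clock: 6.85
eef_pos: [585.4, 115.2, 73.4]
tcp_rot: [-3.141, 0.0, 1.923]
contact_force: [2.5, -0.2, 3.4]
opening: 0.123
```

Flat, at the same height as when I grasped it. I'll release and lift, then check.

Request:
play_rows:
  moves:
    - [[0,0,0],[0,0,0],30]
    - [[0,0,0],[0,0,0],60]
    - [[0,0,0],[0,0,0],60]
    - [[0,0,0],[0,0,0],60]
    - [[0,0,-0.03],[0,0,0],60]
    - [[0,0,-0.05],[0,0,0],60]
    - [[0,0,-0.05],[0,0,0],60]
    - [[0,0,-0.04],[0,0,0],60]
    - [[0,0,0],[0,0,0],60]

```text
clock: 7.75
eef_pos: [588.6, 115.7, 249.5]
tcp_rot: [3.133, 0.001, 1.922]
contact_force: [0.6, 0.2, -0.1]
opening: 0.598
```

Run:
```python
from rig import *
from h import *
f=grab_frame("wrist");pickle.dump(f,open("w3.pkl","wb"));x=np.load("x.npy")
g=lambda X:proj(f,B(x[:3],X))[0].round(1)
print("tip",g([50+x[3],-20,74]),"knob?",g([6,130,131]),"hinge",g([0,130,82]))
print(sense()["eef_pos"],sense()["contact_force"])
a=f["pixels"][:,:,::-1]; cv2.imwrite("pics/w3.png",cv2.resize(a[20:320,180:560],None,fx=2,fy=2,interpolation=3))
```

```text
tip [317.1 214.7] knob? [287.7  80.2] hinge [286.3  82.7]
[587.01328086 115.37911188 246.30521108] [-0.48344491 -0.36957509 -1.3550788 ]
```

View pics/w3.png

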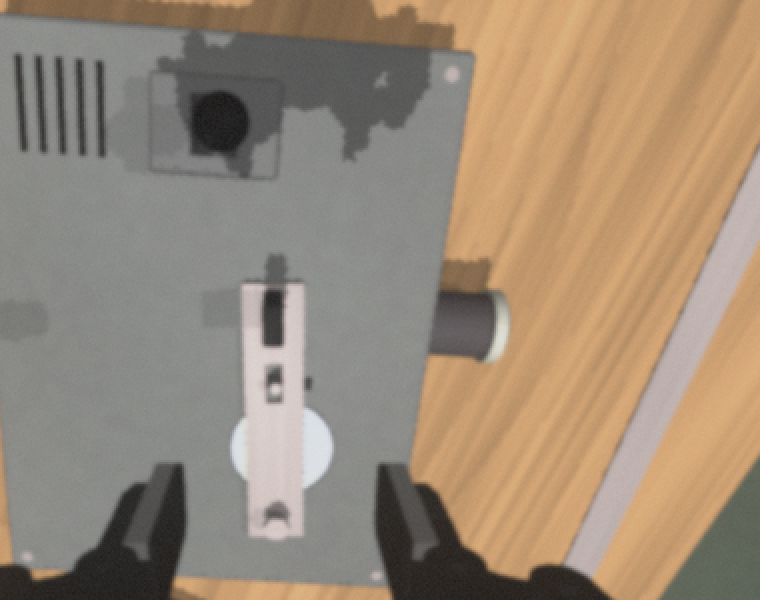

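The stud tip shows inside the slot at (274,388) and the bar lies flat across the cover. The knob at (219,121) is at B x ≈ 7, as predicted. I'll now straddle the knob with the jaws along the blower's x.

Request:
play_rows:
  moves:
    - [[0,0,0],[0,0,0.071],60]
    - [[0.035,-0.012,0],[0,0,0],60]
    - [[0.035,-0.012,0],[0,0,0],60]
    - [[0.03,-0.01,0],[0,0,0],60]
    - [[0,0,0],[0,0,0],60]
    - [[0,0,0.045],[0,0,0],60]
    - [[0,0,0.045],[0,0,0],60]
    - [[0,0,0.03],[0,0,0],60]
    - [[0,0,0.02],[0,0,0],60]
    - [[0,0,0],[0,0,0],60]
    - [[0,0,0],[0,0,0],60]

```text
clock: 8.9
eef_pos: [524.6, 201.2, 102.7]
tcp_rot: [-3.139, -0.0, 1.851]
contact_force: [1.0, -0.2, 0.5]
opening: 0.596
```

Run:
```python
from rig import *
from h import *
x=np.load("x.npy");s=sense();print(toB(x[:3],s["eef_pos"]),s["eef_pos"],s["contact_force"])
```

```text
[  4.75304222 129.82014949] [524.59259283 201.205029   102.70436241] [ 1.0280444  -0.224385    0.49294357]
```

Request:
play_rows:
  moves:
    - [[0,-0.012,0],[0,0,0],60]
    - [[0,-0.012,0],[0,0,0],60]
    - [[0,-0.012,0],[0,0,0],60]
    - [[0,-0.006,0],[0,0,0],60]
    - [[0,0,0],[0,0,0],60]
    - [[0,0,0],[0,0,0],60]

```text
clock: 9.5
eef_pos: [484.2, 190.1, 103.4]
tcp_rot: [-3.14, -0.001, 1.852]
contact_force: [0.1, -0.1, 0.5]
opening: 0.599
```

Request:
play_rows:
  moves:
    - [[0,-0.003,0],[0,0,0],60]
    - [[0,-0.002,0],[0,0,0],60]
    - [[0,0,0],[0,0,0],60]
    - [[0,0,0],[0,0,0],60]

```text
clock: 9.9
eef_pos: [480.2, 188.9, 103.4]
tcp_rot: [-3.141, -0.001, 1.852]
contact_force: [2.5, 1.6, 0.6]
opening: 0.601
```

Request:
play_rows:
  moves:
    - [[0,-0.002,0],[0,0,0],60]
    - [[0,-0.002,0],[0,0,0],60]
    - [[0,0,0],[0,0,0],60]
    - [[0,0,0],[0,0,0],60]

```text
clock: 10.3
eef_pos: [478.3, 188.5, 104.4]
tcp_rot: [3.138, -0.001, 1.852]
contact_force: [6.9, 1.1, 3.1]
opening: 0.6
```

Firm stop: 7 N, and the arm gave only 2 of the 4 mm commanded. Now I'll throw it on.

Request:
play_rows:
  moves:
    - [[0,0.012,0],[0,0,0],60]
    - [[0,0.012,0],[0,0,0],60]
    - [[0,0.012,0],[0,0,0],60]
    - [[0,0.012,0],[0,0,0],60]
    - [[0,0.012,0],[0,0,0],60]
    - [[0,0.012,0],[0,0,0],60]
    - [[0,0.009,0],[0,0,0],60]
    - [[0,0.006,0],[0,0,0],60]
    - [[0,0,0],[0,0,0],60]
    - [[0,0,0],[0,0,0],60]

```text
clock: 11.3
eef_pos: [568.6, 214.4, 109.2]
tcp_rot: [3.125, -0.001, 1.852]
contact_force: [12.4, 1.2, 30.7]
opening: 0.597
```

Unexpected 31 N upward. I'll look before going on.

Run:
```python
from rig import *
from h import *
f=grab_frame("scene");g=grab_frame("side");print(sense()["contact_force"],sense()["eef_pos"])
a=cv2.resize(f["pixels"][150:270,330:450,::-1],(400,400),interpolation=3);b=cv2.resize(g["pixels"][110:230,290:410,::-1],(400,400),interpolation=3)
cv2.imwrite("pics/s2.png",np.hstack([a,b]))
```

```text
[11.07563457  1.152096   30.47379882] [568.59658952 214.40875368 109.18983661]
```

View pics/s2.png

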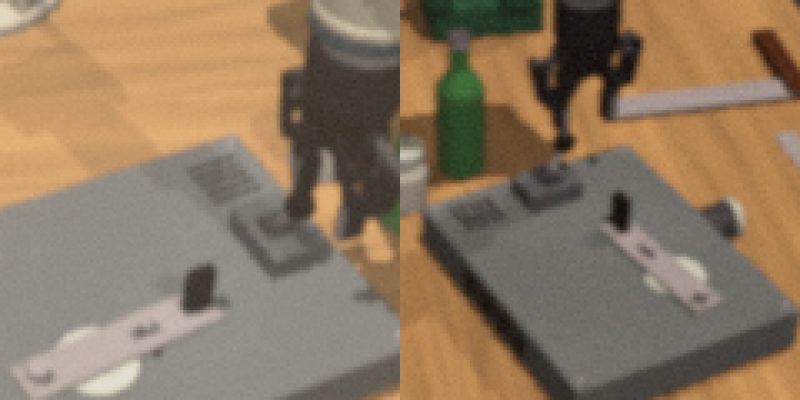

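The trailing fingertip is resting on the knob at side crop (562,143). Open, the tips stand higher than I allowed for. I'll lift, shut the fingers so the tip is at the TCP, and redo both throws.

Request:
play_rows:
  moves:
    - [[0,0,-0.02],[0,0,0],60]
    - [[0,0,-0.04],[0,0,0],60]
    - [[0,0.01,-0.02],[0,0,0],60]
    - [[0,0.024,0],[0,0,0],0]
    - [[0,0,0],[0,0,0],0]
    - [[0,0,0],[0,0,0],0]
    - [[0,0,0],[0,0,0],0]
    - [[0,0,0],[0,0,0],0]
    - [[0,0,0.04],[0,0,0],0]
    - [[0,0,0.035],[0,0,0],0]
    - [[0,0,0],[0,0,0],0]
    - [[0,0,0],[0,0,0],0]

```text
clock: 12.6
eef_pos: [591.7, 221.0, 108.3]
tcp_rot: [-3.139, -0.0, 1.852]
contact_force: [0.1, 0.8, -0.2]
opening: -0.004
```

Run:
```python
from rig import *
from h import *
x=np.load("x.npy");s=sense();print(toB(x[:3],s["eef_pos"]))
```

```text
[ 74.72736931 130.22031194]
```

Request:
play_rows:
  moves:
    - [[0,-0.012,0.004],[0,0,0],0]
    - [[0,-0.012,0],[0,0,0],0]
    - [[0,-0.012,0],[0,0,0],0]
    - [[0,-0.012,0],[0,0,0],0]
    - [[0,-0.012,0],[0,0,0],0]
    - [[0,-0.006,0],[0,0,0],0]
    - [[0,-0.003,0],[0,0,0],0]
    - [[0,0,0],[0,0,0],0]
    - [[0,0,0],[0,0,0],0]

```text
clock: 13.5
eef_pos: [533.6, 204.6, 112.3]
tcp_rot: [3.124, -0.001, 1.852]
contact_force: [4.7, -0.5, 41.7]
opening: 0.002
```

Run:
```python
from rig import *
from h import *
f=grab_frame("scene");g=grab_frame("side");s=sense();print(s["contact_force"],s["eef_pos"]);pickle.dump((f,g),open("s3.pkl","wb"))
x=np.load("x.npy")
k=np.r_[s["eef_pos"]][None];print("tcp px",proj(f,k),proj(g,k))
for n,X in dict(hinge=[0,130,82],on=[26,130,124.6],mid=[0,130,132],off=[-26,130,124.6]).items():print(n,proj(f,B(x[:3],X)).round(1),proj(g,B(x[:3],X)).round(1))
a=cv2.resize(f["pixels"][165:245,375:455,::-1],(400,400),interpolation=3);b=cv2.resize(g["pixels"][110:190,305:385,::-1],(400,400),interpolation=3)
cv2.imwrite("pics/s3.png",np.hstack([a,b]))
```

```text
[5.07463096e+00 3.69932287e-02 4.08791462e+01] [533.62983568 204.56495531 112.25598471]
tcp px [[417.98073564 212.64864689]] [[336.09881152 155.44158443]]
hinge [[413.2 217.1]] [[332.8 163. ]]
on [[421.  212.2]] [[338.9 152. ]]
mid [[416.  204.2]] [[333.  152.2]]
off [[410.3 200.3]] [[327.  155.7]]
```

View pics/s3.png

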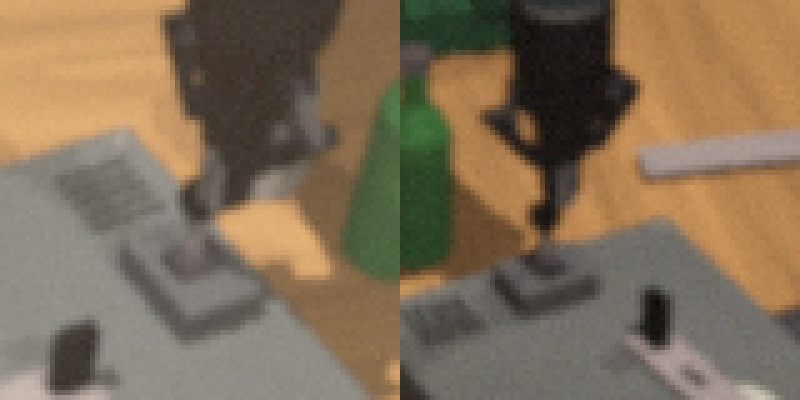

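The knob (about mid travel) is wedged under the finger's tapered side, so the push goes through the hinge and jams. Better to lift off, turn the jaws along the hinge axis, pinch the ball and carry it along its arc.

Request:
play_rows:
  moves:
    - [[0,0.01,-0.03],[0,0,0],0]
    - [[0,0,-0.045],[0,0,0],0]
    - [[0,0,-0.03],[0,0,0],60]
    - [[0,0,0],[0,0,0.143],90]
    - [[0,0,0],[0,0,0.143],90]
    - [[0,0,0],[0,0,0.143],90]
    - [[0,0,0],[0,0,0.143],90]
    - [[0,0,0],[0,0,0.143],90]
    - [[0,0,0],[0,0,0.143],90]
    - [[0,0,0],[0,0,0.143],90]
    - [[0,0,0],[0,0,0.143],90]
    - [[0,0,0],[0,0,0.143],90]
    - [[0,0,0],[0,0,0.143],90]
    - [[0,0,0],[0,0,0.141],90]
    - [[0,0,0],[0,0,0],90]
    - [[0,0,0],[0,0,0],90]

```text
clock: 15.2
eef_pos: [535.4, 204.7, 209.9]
tcp_rot: [-3.141, 0.0, 0.285]
contact_force: [-0.2, -0.3, 0.1]
opening: 0.904
```

Run:
```python
from rig import *
from h import *
x=np.load("x.npy");s=sense();print(toB(x[:3],s["eef_pos"]),s["eef_pos"],s["tcp_rot"])
w=grab_frame("wrist");im=w["pixels"]
u={a:proj(w,B(x[:3],[50*np.sin(a-.55),130,82+50*np.cos(a-.55)]))[0].round(1).tolist() for a in(0,.275,.55,.825,1.1)};print(u)
# dark blob near predicted
c=np.array(u[.55]).astype(int);r=im[max(0,c[1]-45):c[1]+45,c[0]-60:c[0]+60]
m=(r.max(2)<45).astype(np.uint8);n,l,st,ce=cv2.connectedComponentsWithStats(m)
for i in range(1,n):
    if st[i,4]>60:print(st[i],ce[i]+[c[0]-60,max(0,c[1]-45)])
f=grab_frame("side")["pixels"][135:170,310:355]
cv2.imwrite("pics/k.png",np.hstack([cv2.resize(r[:,:,::-1],(480,360)),cv2.resize(f[:,:,::-1],(315,360) if 0 else (315,360))]))
```

```text
[ 16.09859156 130.2271568 ] [535.38005218 204.74308857 209.92043257] [-3.14100105e+00  2.06852562e-04  2.84740233e-01]
{0: [320.7, 240.0], 0.275: [320.8, 230.3], 0.55: [320.9, 217.3], 0.825: [321.0, 202.4], 1.1: [321.0, 187.0]}
```

View pics/k.png

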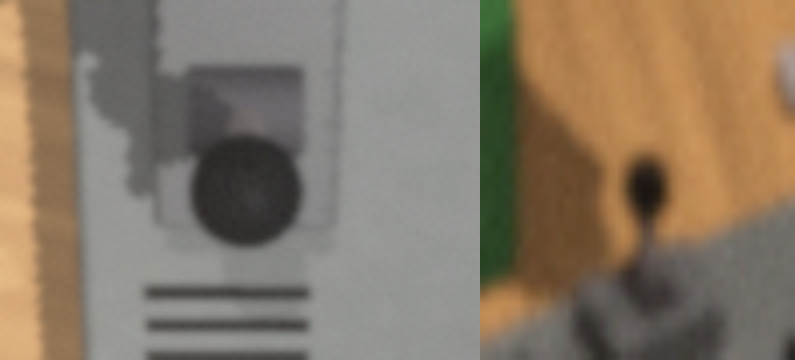

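Knob at wrist (321.5,219.5), so the lever is at about 0.5 rad and x ≈ -2.5. I'll descend and pinch it.

Request:
play_rows:
  moves:
    - [[-0.0185,0,0.02],[0,0,0],80]
    - [[0,0,0.04],[0,0,0],80]
    - [[0,0,0.03],[0,0,0],80]
    - [[0,0,0.012],[0,0,0],80]
    - [[0,0,0],[0,0,0],50]
    - [[0,0,0],[0,0,0],20]
    - [[0,0,0],[0,0,0],10]
    - [[0,0,0],[0,0,0],10]
    - [[0,0,0],[0,0,0],10]
    - [[0,0,0],[0,0,0],10]
  squeeze: 25

```text
clock: 16.3
eef_pos: [519.1, 199.2, 109.0]
tcp_rot: [3.141, -0.002, 0.281]
contact_force: [1.9, -4.7, 2.3]
opening: 0.251
```

Request:
play_rows:
  moves:
    - [[-0.006,0,0.0005],[0,0,0],10]
    - [[-0.006,0,0.0015],[0,0,0],10]
    - [[-0.006,0,0.0022],[0,0,0],10]
    - [[-0.005,0,0.0026],[0,0,0],10]
    - [[-0.003,0,0.0018],[0,0,0],10]
    - [[0,0,0],[0,0,0],10]
    - [[0,0,0],[0,0,0],10]

```text
clock: 17.0
eef_pos: [497.6, 193.2, 104.0]
tcp_rot: [3.141, -0.009, 0.281]
contact_force: [-0.1, -7.7, 31.5]
opening: 0.207
```

Run:
```python
from rig import *
from h import *
x=np.load("x.npy");s=sense();print(toB(x[:3],s["eef_pos"]),s["contact_force"])
w=grab_frame("wrist")
for a in(0,.08,.55,1.1):print(a,proj(w,B(x[:3],[50*np.sin(a-.55),130,82+50*np.cos(a-.55)]))[0].round(1))
r=w["pixels"][200:360,220:420,::-1]
cv2.imwrite("pics/k2.png",cv2.resize(r,None,fx=3.5,fy=3.5,interpolation=3))
```

```text
[-23.37886164 129.59178071] [-0.11142752 -7.69678941 31.46899413]
0 [320.5 260.3]
0.08 [320.5 256.5]
0.55 [320.6 222.5]
1.1 [320.7 169.4]
```

The tips again seem to sit some 12–15 mm above the reported TCP: the opening shrank, which means the pinch slid up the ball. The s3 projections show the same. I'll open, back off, find the knob numerically, then grip lower.

Request:
play_rows:
  moves:
    - [[0,0,0],[0,0,0],50]
    - [[0,0,0],[0,0,0],80]
    - [[0,0,0],[0,0,0],80]
    - [[0,0,-0.04],[0,0,0],80]
    - [[0,0,-0.04],[0,0,0],80]
    - [[0,0,-0.03],[0,0,0],80]
    - [[0,0,0],[0,0,0],80]
    - [[0,0,0],[0,0,0],80]

```text
clock: 17.85
eef_pos: [492.8, 192.6, 208.9]
tcp_rot: [-3.141, 0.0, 0.281]
contact_force: [0.9, -0.2, -0.0]
opening: 0.801
```

```bash
cat > knob.py <<'E'
from rig import *
from h import *
x=np.load("x.npy");s=sense();print("tcpB",toB(x[:3],s["eef_pos"]),s["eef_pos"][2],s["contact_force"].round(1))
w=grab_frame("wrist")
A=np.linspace(-.05,1.15,121);U=np.array([proj(w,B(x[:3],[50*np.sin(a-.55),130,82+50*np.cos(a-.55)]))[0] for a in A])
g=cv2.cvtColor(w["pixels"],cv2.COLOR_RGB2GRAY)
lo=U.min(0)-30;x0,y0=np.maximum(lo,0).astype(int);x1,y1=(U.max(0)+30).astype(int)
c=cv2.resize(g[y0:y1,x0:x1],None,fx=4,fy=4,interpolation=3)
h=cv2.HoughCircles(cv2.GaussianBlur(c,(9,9),2),cv2.HOUGH_GRADIENT,1,40,param1=80,param2=20,minRadius=35,maxRadius=85)
if h is not None:
    for X,Y,R in h[0][:5]:
        p=np.array([X,Y])/4+[x0,y0]-.4;i=np.argmin(np.hypot(*(U-p).T));print("circle",p.round(1),(R/4).round(1),"lever",A[i].round(2),"miss",np.hypot(*(U[i]-p)).round(1),"grey",g[int(p[1]),int(p[0])])
E
python3 knob.py
```

```text
tcpB [-28.13653443 130.33823333] 208.8812573729788 [ 0.9 -0.2 -0. ]
circle [321.5 195.5] 13.4 lever 0.01 miss 0.4 grey 51
```

Lever reads 0.01 rad, so it is fully off. Now I'll grip lower (TCP z ≈ 90, still above the block's 85) and carry it on.

Request:
play_rows:
  moves:
    - [[0.0015,0,0.03],[0,0,0],80]
    - [[0,0,0.04],[0,0,0],80]
    - [[0,0,0.03],[0,0,0],80]
    - [[0,0,0.018],[0,0,0],80]
    - [[0,0,0],[0,0,0],50]
    - [[0,0,0],[0,0,0],20]
    - [[0,0,0],[0,0,0],10]
    - [[0,0,0],[0,0,0],10]
    - [[0,0,0],[0,0,0],10]
    - [[0,0,0],[0,0,0],10]
  squeeze: 25

```text
clock: 18.9
eef_pos: [494.7, 192.1, 91.6]
tcp_rot: [3.141, -0.0, 0.281]
contact_force: [1.4, -5.7, -3.5]
opening: 0.287
```

Opening 0.287 means it's holding the ball's full diameter. Carrying it over.

Request:
play_rows:
  moves:
    - [[0.008,0,-0.0041],[0,0,0],10]
    - [[0.008,0,-0.0023],[0,0,0],10]
    - [[0.008,0,-0.001],[0,0,0],10]
    - [[0.008,0,0.0004],[0,0,0],10]
    - [[0.008,0,0.0016],[0,0,0],10]
    - [[0.008,0,0.0031],[0,0,0],10]
    - [[0.004,0,0.0023],[0,0,0],10]
    - [[0.004,0,0.001],[0,0,0],10]
    - [[0,0,0],[0,0,0],10]
    - [[0,0,0],[0,0,0],10]

```text
clock: 19.9
eef_pos: [549.8, 207.9, 91.5]
tcp_rot: [3.141, -0.002, 0.281]
contact_force: [3.3, -5.1, 2.8]
opening: 0.277
```

Request:
play_rows:
  moves:
    - [[0.003,0,0.001],[0,0,0],10]
    - [[0,0,0],[0,0,0],10]
    - [[0,0,0],[0,0,0],50]
    - [[0,0,0],[0,0,0],85]
    - [[0,0,0],[0,0,0],85]
    - [[0,0,0],[0,0,0],85]
    - [[0,0,-0.04],[0,0,0],85]
    - [[0,0,-0.045],[0,0,0],85]
    - [[0,0,-0.04],[0,0,0],85]
    - [[0,0,0],[0,0,0],85]
    - [[0,0,0],[0,0,0],85]

```text
clock: 21.0
eef_pos: [551.3, 209.5, 214.5]
tcp_rot: [-3.141, -0.001, 0.281]
contact_force: [-0.1, -0.0, -0.8]
opening: 0.853
```

```bash
python3 knob.py
```

```text
tcpB [ 32.74124854 130.33655307] 214.52457342769455 [-0.1 -0.  -0.8]
```

```bash
sed -i 's/param1=80,param2=20/param1=60,param2=10/' knob.py
cat >> knob.py <<'E'
pickle.dump(w,open("wk.pkl","wb"));print(x0,y0,x1,y1,U[0],U[-1])
a=cv2.resize(w["pixels"][100:300,200:440,::-1],(480,400),interpolation=3);q=grab_frame("scene")["pixels"][170:280,310:450,::-1]
cv2.imwrite("pics/k3.png",np.hstack([a,cv2.resize(q,(318,400),interpolation=3)]))
E
python3 knob.py
```

```text
tcpB [ 31.85542662 130.27272668] 213.14894534394037 [-0.4  0.2 -0.7]
circle [321.  211.2] 13.7 lever 0.94 miss 0.2 grey 53
circle [301.  270.2] 9.2 lever -0.05 miss 25.6 grey 73
circle [329.5 243.7] 20.5 lever 0.28 miss 8.6 grey 137
circle [329.7 270.2] 9.2 lever -0.05 miss 18.4 grey 72
circle [302.2 242.7] 21.1 lever 0.3 miss 18.7 grey 143
290 169 350 284 [320.85028768 254.1225824 ] [320.95395621 199.75939016]
```

View pics/k3.png

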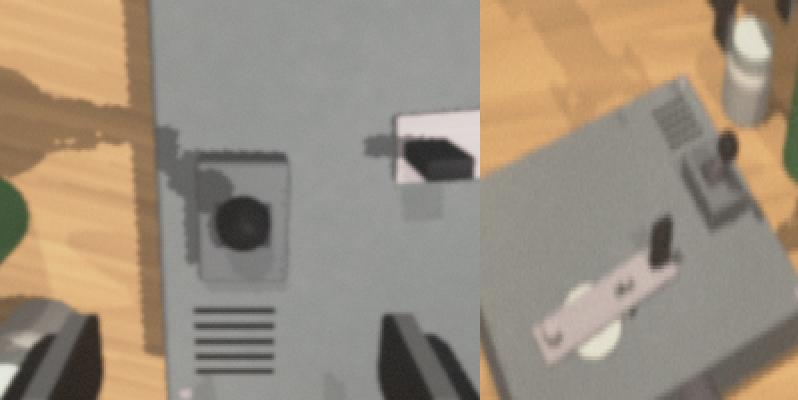

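Wrist: the knob at (243,222) gives a lever angle of about 0.94, and the scene view agrees, so it is not fully on. The stay is lying flat with the stud in its slot. I'll re-grip firmer and push on past the stop.

Request:
play_rows:
  moves:
    - [[-0.013,0,0.03],[0,0,0],80]
    - [[0,0,0.04],[0,0,0],80]
    - [[0,0,0.03],[0,0,0],80]
    - [[0,0,0.019],[0,0,0],80]
    - [[0,0,0],[0,0,0],50]
    - [[0,0,0],[0,0,0],20]
    - [[0,0,0],[0,0,0],10]
    - [[0,0,0],[0,0,0],10]
    - [[0,0,0],[0,0,0],10]
    - [[0,0,0],[0,0,0],10]
    - [[0.004,0,0.002],[0,0,0],10]
    - [[0.004,0,0.002],[0,0,0],10]
    - [[0.004,0,0.001],[0,0,0],10]
    - [[0.004,0,0],[0,0,0],10]
    - [[0,0,0],[0,0,0],10]
    - [[0,0,0],[0,0,0],10]
  squeeze: 60

```text
clock: 22.75
eef_pos: [551.7, 208.8, 91.0]
tcp_rot: [3.142, 0.005, 0.279]
contact_force: [-9.7, -8.5, 14.7]
opening: 0.264
```

Request:
play_rows:
  moves:
    - [[0,0,0],[0,0,0],50]
    - [[0,0,0],[0,0,0],85]
    - [[0,0,0],[0,0,0],85]
    - [[0,0,0],[0,0,0],85]
    - [[0,0,-0.04],[0,0,0],85]
    - [[0,0,-0.045],[0,0,0],85]
    - [[0,0,-0.04],[0,0,0],85]
    - [[0,0,0],[0,0,0],85]
    - [[0,0,0],[0,0,0],85]
    - [[0,0,0],[0,0,0],85]

```text
clock: 23.75
eef_pos: [553.1, 209.8, 213.4]
tcp_rot: [-3.141, 0.003, 0.281]
contact_force: [-0.0, 0.2, -0.3]
opening: 0.854
```

```bash
python3 knob.py | head -3
```

```text
tcpB [ 34.4921487  130.21137712] 213.3937516850452 [-0.   0.2 -0.3]
circle [320.  204.7] 14.8 lever 1.1 miss 0.9 grey 50
circle [301.2 264. ] 9.4 lever -0.05 miss 21.0 grey 99
```

Run:
```python
from h import *
w=pickle.load(open("wk.pkl","rb"));x=np.load("x.npy")
g=cv2.GaussianBlur(cv2.cvtColor(w["pixels"],cv2.COLOR_RGB2GRAY),(3,3),0)
A=np.linspace(0,1.2,121);U=np.array([proj(w,B(x[:3],[50*np.sin(a-.55),130,82+50*np.cos(a-.55)]))[0] for a in A])
for th in(60,68,76):
    m=(g[170:250,290:350]<th).astype(np.uint8);n,l,st,ce=cv2.connectedComponentsWithStats(m)
    i=1+np.argmax(st[1:,4]);p=ce[i]+[290,170];b=st[i];top=np.array([320.5,170+b[1]+b[2]/2])
    print(th,st[i],p.round(1),A[np.argmin(np.hypot(*(U-p).T))],"circ from top edge",A[np.argmin(abs(U[:,1]-top[1]))])
```

```text
60 [ 19  22  25  26 515] [320.8 204.1] 1.11 circ from top edge 1.11
68 [ 18  21  26  27 556] [320.7 204.1] 1.12 circ from top edge 1.12
76 [ 18  21  27  28 594] [320.7 204.2] 1.11 circ from top edge 1.11
```

The lever reads 1.11 rad, at the on stop. The stay has not been touched since the last view, and the gripper is clear. Handing in.

```bash
python3 -c "
from rig import *
print(sense()['contact_force'],sense()['clock']);print(sign_off())"
```

```text
[ 0.37473025 -0.38929269 -0.85770349] 23.85
the job is handed in; nothing more can be done
None
```

I swung the stay round its bolt onto the second bolt, where it lies flat across the cover. I then reset the cutout by pushing its lever fully off and throwing it fully on. The job was handed in at 23.85 s; `sign_off()` gave no verdict.

**Last checks**
- **Stay:** the pictures show it flat with the bolt in its slot. The bolt stands about 7 mm from the slit's middle. That was measured before the swing; I did not re-measure the slot's distance afterwards.
- **Lever:** it read 0.01 rad at off and 1.11 rad at on, each good to a few hundredths of a rad. At handover the gripper was open, well above it and touching nothing.
- **Bottle, jar and offcut:** the arm came near none of them, but I did not measure their positions again.

**What went wrong on the way**
- **Pushing the lever:** pushing it with the fingers, first open and then shut, jammed on the knob, because the open tips sit higher than I had allowed for. Two of these jams and the first pinch of the knob gave 31, 42 and 31 N upward at the wrist. The 42 N is above the 40 N limit for the arm or gripper body. That contact looked to be on the fingers, so I don't think it counts, but I can't be sure.
- **First throw to on:** it stopped at about 0.94 rad, so I gripped the knob again and pushed it home.

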